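Cells in, then find which way the soap dispenser's filler cap opens

ROBOT

A 7-joint arm with a two-finger parallel gripper is mounted at the origin on the work surface. World frame = base frame: x ahead of the robot, y to its left, z up, the work surface at z = 0. Lengths are in m, angles in rad, forces in N, time in s.
With the tool pointing down it reaches from about 0.35 to 0.9 m from the base axis. Payload 7.2 kg.
Tool frame: the origin (TCP) lies midway between the tips of the shut fingers; the grasp point (between the pads) lies 19 mm behind it (robot.grip_depth is the distance from the TCP to the grasp point, in m); z points along the fingers, y is the line along which they close (so a half turn about z gives the same grasp; the last joint's range is limited). The gripper opens to 85 mm and grips with 20 to 120 N. Pads are 22 mm wide; open, the fingers measure 114 mm over their backs; the gripper's body (76 mm by 85 mm) begins 54 mm behind the grasp point. The pads swing forward as they close: fully open they stand 13 mm farther back than shut.
Start: joints at [1.272, 0.411, -0.013, 1.596, 0.006, 1.134, -0.082], TCP at [0.143, -0.608, 0.231] pointing down, gripper open.
Joint ranges: [-2.95, 2.95], [-0.29, 1.99], [-1.47, 1.44], [0.14, 2.54], [-1.03, 4.17], [0.13, 1.85], [-2.86, 2.86]. Speed limits (rad/s): [2.39, 2.39, 3.01, 3.01, 3.14, 3.14, 3.14].

INTERFACE

Orientations are given as a rotation vector (axis times angle).
In Python, from workcell import robot gives the robot as it stands. The module is installed in compiled form; this text tells all that it offers.
- The arm moves only by the shell command python3 -m crank 'ROWS' [FORCE]. ROWS is JSON, one flat list of numbers, 7 for each row, row after row: the turn, a rotation vector about the tool's x, y, z normalised to -1 to 1, where 1 is 180 degrees, then the shift along the tool's x, y, z normalised to -1 to 1, where 1 is 0.5 m, then the opening, from 0 (shut) to 1 (fully open). A call has exactly 10 rows; each row is the pose to reach, as a shift and turn from the pose commanded when the call began, along the tool's axes at that moment, turning the shorter way round; what a row does not reach only later rows make up. A row lasts 1/10 s, in which the tool goes at most 50 mm and 8.59 degrees, less where a joint would pass 70% of its speed; a pose out of reach is approached as far as the arm can. A call with a number of a shift or a turn outside -1 to 1 is refused whole. A call with a gripper value outside its range is refused whole. The fingers move at their own pace and stop on an object; FORCE is the grip in N (left out, the last holds). Time passes only in rows, so rows that repeat a pose let the fingers close, or fill a call up. It gives the time, the measured TCP pose, the force, the opening and the grip force at its end, in the units of the state.
- robot.observe(): the state, without advancing time (a new reading comes with each control period).
- robot.get_image(name): name is "side" or "top" or "wrist"; returns a dict with "image" (400x640x3 uint8, red, green, blue), "vfov" (degrees; the focal length in pixels is half the picture's height over the tangent of half this angle, whatever the lens; pixels are square), "cx", "cy" (the principal point, pixels), "world_from_camera" (4x4, takes a point from camera to world coordinates). Camera axes: x right, y up, looking along -z (the intrinsics and any distortion apply to the point x, -y, -z); pixel columns grow to the right and rows downward; lengths in m; the calibration is good to about 2 mm. A picture is of the moment at which its call begins. There is no depth.
- robot.sign_off(): hands the job in; it is judged then, once.
Trained networks look in the newest picture that a camera, given by its name, has taken for a name from the list of things; names that differ only in an ending like _2 or _b are one class to them, and where a whole thing is asked for, a point or a joint stands for the part that bears it (a point fixed in the world has none). Each returns a list of dicts, best first, with "p" (0 to 1); they miss things now and then, are a little off and sometimes report something else, mostly with a low value. They report only what shows in the picture. A call takes as long as a camera call.
- robot.cut_out(label, camera): "region" (400x640 bool, what is visible of it) and "location" ([column, row] in pixels, amid what is visible of it).
The state is a dict: "time": time; "qpos": joint angles; "qvel": joint speeds; "joint_efforts": joint torques, N m; "tcp_pos": TCP position; "tool_rot": TCP orientation; "wrist_force": force on the tool from outside, world axes, zero at the start; "wrist_torque": the same for the moment, N m; "width": opening from 0.0 (shut) to 1.0 (fully open); "grasp_force": force on a finger pad.
Only numpy, scipy, OpenCV 4.12 (cv2) and the standard library are available. Lean on these libraries where they do the work, as an engineer would, in place of code of your own. Each camera call takes 0.05 s, during which the arm holds its last target. There are 200 camera calls.

TASK

Get the automatic soap dispenser ready for refilling. While its tank is still closed, drop the two batteries, button end up, one into each of the two empty battery bores in its top so that they go all the way down; then take off the black filler cap: its arrow has worn away and it may loosen either way round, so feel which way it gives, and do not tug hard at it while it is still locked. Finish while holding the cap upright in the gripper straight above the open filler, lifted about 6 cm, so that drips fall into the tank and someone can pour, and leave everything else on the counter where it is.

Things in the scene. Friction and masses are not known exactly. Their poses are not given: they have to be found in the camera images.
- dispenser: white counter-top soap dispenser, fixed: a box 110 mm (its x) by 170 mm (its y), 140 mm tall, flat on top; a spout 46 mm wide, just under the top, sticks out 65 mm to its -x side. Origin: centre of its underside; z up. On its top lie the black filler cap (towards -y) and two battery bores (towards +y); only the cap and its 5 mm collar rise above the flat top
- filler (a point): centre of the filler mouth, on the top of its grey collar (outside diameter 56 mm), 5 mm above the dispenser's flat top and 145 mm above the counter; 42 mm to -y of the dispenser's middle; axes as the dispenser's. The closed cap rests on this level. The neck inside is open, about 40 mm across between flanges
- bore_a (a point): centre of the mouth of one battery bore, level with the flat top (140 mm above the counter): round, upright, 32 mm across, 50 mm deep, at (-20, +48) mm from the dispenser's middle. Axes as the dispenser's
- bore_b (a point): the same for the other bore, at (+20, +48) mm from the dispenser's middle, 40 mm from the first
- cap_mid (a point): centre of the filler cap, a black ribbed round cap, 46 mm across and 28 mm tall, with a blue disc on top, about 60 g. Closed, its underside is 145 and its top 173 mm above the counter, and this point 14 mm above the filler mouth. z up. Below it a 10 mm long stem with three lugs reaches into the neck. Blocked, the cap slips in a 30 N grip at about 0.5 N m; free, it takes under 0.2 N m
- cell_a_mid (a point): centre (half-way up) of a battery cell: black cylinder with a copper band at the top, 26 mm across, 50 mm tall including the 2 mm steel button on its top, about 65 g, standing on the counter button up. z points to the button end. In its bore all the way down, this point lies 25 mm below the bore's mouth and the button is level with the dispenser's flat top
- cell_b_mid (a point): the same for the other, identical cell; either cell may go in either bore
- cap: the same cap; origin at the centre of its underside. It turns about its upright axis: one way it is blocked within about 3 degrees, the other way it turns nearly free to a firm stop at about 63 degrees. From about 45 degrees on it lifts straight off (ease back a little if it is pressed against the stop); before 30 degrees it lifts at most 1.5 mm. Which way loosens it varies and cannot be seen
- dabba_mid (a point): bystander: closed round steel dabba, 129 mm across, 82 mm tall; centre
- jar1_mid (a point): bystander: glass jar with steel lid, 64 mm across, 100 mm tall, on a white turntable (252 mm across, floor 18 mm and rim 34 mm above the counter); centre
- jar2_mid (a point): bystander: a second such jar on the turntable; centre
- jar3_mid (a point): bystander: a third such jar on the turntable; centre
- lid_mid (a point): bystander: black silicone lid lying flat, 160 mm across, 5 mm thick, with a knob up to 21 mm; centre
- pestle_mid (a point): bystander: steel pestle lying along its x, 175 mm long, 30 mm thick; centre
- bottle_mid (a point): bystander: standing refill bottle, 55 by 85 mm, 184 mm tall; centre
- cover_mid (a point): bystander: white cover plate of the battery compartment lying flat, 96 by 52 mm, 5 mm thick; centre

How it is judged:
On the way, in this order (a step that is already met when the one before it is completed fails the run):
1. both cells are all the way down in the two bores, button up, with the filler cap still closed ((((horizontal distance between cell_a_mid and bore_a below 0.006 m and z of cell_a_mid in the frame of bore_a below -0.021 m and angle between cell_a_mid's own z axis and vertical below 0.15 rad) and (horizontal distance between cell_b_mid and bore_b below 0.006 m and z of cell_b_mid in the frame of bore_b below -0.021 m and angle between cell_b_mid's own z axis and vertical below 0.15 rad)) or ((horizontal distance between cell_a_mid and bore_b below 0.006 m and z of cell_a_mid in the frame of bore_b below -0.021 m and angle between cell_a_mid's own z axis and vertical below 0.15 rad) and (horizontal distance between cell_b_mid and bore_a below 0.006 m and z of cell_b_mid in the frame of bore_a below -0.021 m and angle between cell_b_mid's own z axis and vertical below 0.15 rad))) and z of cap_mid in the frame of filler below 0.017 m), for 0.2 s.
2. the cap is off the filler and held in the fingers (z of cap_mid in the frame of filler above 0.034 m and contact force between cap and the fingers above 0.5 N and contact force between cap and dispenser below 0.05 N), for 0.2 s.
At the end, for the whole second after the job is handed in: The gripper holds the cap still (under 2 cm/s), upright within 0.25 rad, underside 4 to 12 cm above the filler mouth, axis within 3 cm of the filler's, not touching the dispenser; one cell in each bore, upright, within 6 mm of the bore axis and 4 mm of all the way down ((((horizontal distance between cell_a_mid and bore_a below 0.006 m and z of cell_a_mid in the frame of bore_a below -0.021 m and angle between cell_a_mid's own z axis and vertical below 0.15 rad) and (horizontal distance between cell_b_mid and bore_b below 0.006 m and z of cell_b_mid in the frame of bore_b below -0.021 m and angle between cell_b_mid's own z axis and vertical below 0.15 rad)) or ((horizontal distance between cell_a_mid and bore_b below 0.006 m and z of cell_a_mid in the frame of bore_b below -0.021 m and angle between cell_a_mid's own z axis and vertical below 0.15 rad) and (horizontal distance between cell_b_mid and bore_a below 0.006 m and z of cell_b_mid in the frame of bore_a below -0.021 m and angle between cell_b_mid's own z axis and vertical below 0.15 rad))) and contact force between cap and the fingers above 0.5 N and contact force between cap and dispenser below 0.05 N and z of cap_mid in the frame of filler between 0.054 and 0.134 m and horizontal distance between cap_mid and filler below 0.03 m and angle between cap_mid's own z axis and vertical below 0.25 rad and linear speed of cap below 0.02 m/s); the arm keeps its last pose, push and grip.
It fails at once if a bystander (dabba, jar, silicone lid, pestle, refill bottle, battery cover) is shifted by more than 25 mm (distance of any of dabba_mid, jar1_mid, jar2_mid, jar3_mid, lid_mid, pestle_mid, bottle_mid, cover_mid from where it was at the start of the episode above 0.025 m).
It fails at once if the cap is tugged or pressed against the dispenser with more than 80 N (contact force between cap and dispenser above 80 N).
It also fails if it takes over 67 s, if anything falls off the work surface, if the arm or the gripper's body presses on something with over 40 N, if the wrist force passes 120 N, or if a joint passes its speed limit or range.

## Working session

There is one attempt and no reset: what is moved stays moved. The work goes in short steps, Python scripts to look and compute and a shell command to move; the robot and the scene stay as the last step left them, time stands still between calls to the robot, and variables do not carry over. Pictures are saved under pics/ and viewed, at most 13 in all, crops included, and the job is handed in when it is done.

```bash
mkdir -p pics; ls
cat > h.py <<'E'
import numpy as np, cv2
from workcell import robot
from scipy.spatial.transform import Rotation as R
def K(im):
    f=200/np.tan(np.radians(im['vfov'])/2); return f,im['cx'],im['cy']
def ray(im,uv):
    f,cx,cy=K(im); T=np.array(im['world_from_camera'])
    d=T[:3,:3]@np.array([(uv[0]-cx)/f,-(uv[1]-cy)/f,-1]); return T[:3,3],d
def onz(im,uv,z):
    o,d=ray(im,uv); return o+d*(z-o[2])/d[2]
def proj(im,p):
    f,cx,cy=K(im); T=np.array(im['world_from_camera']); q=T[:3,:3].T@(np.array(p)-T[:3,3])
    return np.array([cx+f*q[0]/-q[2], cy-f*q[1]/-q[2]])
def save(im,n): cv2.imwrite('pics/'+n,im['image'][:,:,::-1])
E
python3 - <<'E'
from h import *
np.set_printoptions(precision=4,suppress=True)
s=robot.observe(); print(s)
for c in ['top','side','wrist']:
    im=robot.get_image(c); save(im,c+'0.png'); print(c,[k for k in im],im['vfov'],im['cx'],im['cy'],np.array(im['world_from_camera']))
    for l in ['dispenser','cap','cell_a_mid']:
        for r in robot.cut_out(l,c)[:3]:
            print(l,r['p'],r['location'],r['region'].sum())
E
```

```text
pics
{'time': 0.0, 'qpos': array([ 1.2718,  0.4119, -0.0127,  1.5971,  0.0056,  1.1343, -0.0822]), 'qvel': array([-0.0004,  0.0015, -0.0004,  0.0004, -0.    ,  0.0009,  0.0005]), 'joint_efforts': array([ -0.    , -60.0634,   0.682 , -29.9403,   0.0137,   0.0105,
         0.    ]), 'tcp_pos': array([ 0.1428, -0.6079,  0.2305]), 'tool_rot': array([-3.1191, -0.3616,  0.0005]), 'wrist_force': array([-0.072 ,  0.5746, -0.4734]), 'wrist_torque': array([ 0.0187, -0.0352,  0.0175]), 'grasp_force': 0.0, 'width': 0.9980364577533388}
top ['image', 'vfov', 'cx', 'cy', 'world_from_camera'] 47.08116334552359 318.9169478155259 201.0566644329549 [[-0.0207  0.9949 -0.0985  0.4361]
 [-0.9997 -0.0196  0.0119 -0.0578]
 [ 0.0099  0.0987  0.9951  1.319 ]
 [ 0.      0.      0.      1.    ]]
dispenser 0.96 [287.6, 200.2] 3022
cap 0.65 [312.1, 199.9] 287
cell_a_mid 0.47 [201.9, 249.2] 116
side ['image', 'vfov', 'cx', 'cy', 'world_from_camera'] 51.30846748460883 319.41188380919243 200.29557891995174 [[-0.6766  0.4382 -0.5918 -0.1674]
 [-0.7363 -0.3938  0.5502  0.5873]
 [ 0.0081  0.808   0.5891  0.795 ]
 [ 0.      0.      0.      1.    ]]
dispenser 0.87 [297.4, 213.3] 3704
dispenser 0.59 [310.4, 180.7] 253
dispenser 0.44 [291.7, 156.3] 1087
cap 0.66 [308.2, 181.4] 243
cell_a_mid 0.66 [248.3, 296.1] 210
wrist ['image', 'vfov', 'cx', 'cy', 'world_from_camera'] 71.36752650704874 319.2947790700364 197.35676345032826 [[ 0.2294  0.9346  0.2718  0.2115]
 [-0.9733  0.2204  0.0637 -0.5928]
 [-0.0004 -0.2791  0.9603  0.3724]
 [ 0.      0.      0.      1.    ]]
```

View pics/top0.png

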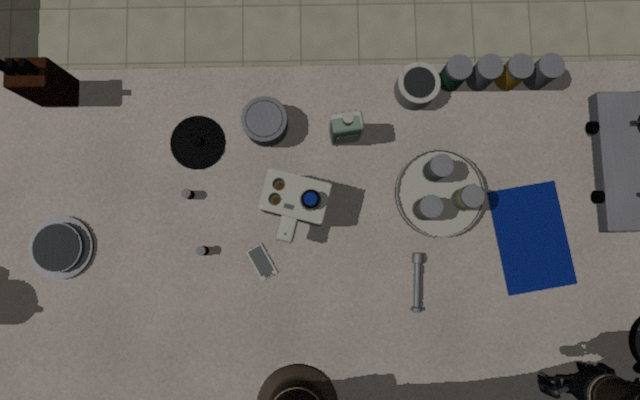

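View pics/side0.png

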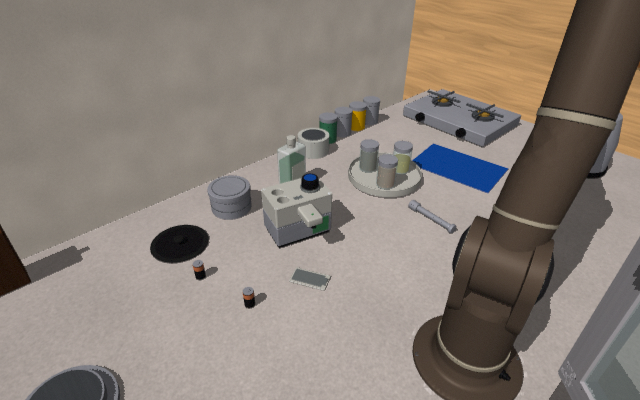

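The top view shows the dispenser near (295,197), with bores at (278,184) and (274,199), the cap at (310,199), and cells at (188,194) and (203,251). The side view agrees: cells at (199,270) and (249,297), cap at (310,182).

Run:
```python
from h import *
np.set_printoptions(precision=4,suppress=True)
t=robot.get_image('top'); 
for n in ['cell_a_mid','cap_mid','bore_a','cover_mid','lid_mid','dabba_mid','bottle_mid']:
    for r in robot.cut_out(n,'top')[:3]: print('top',n,r['p'],r['location'],onz(t,r['location'],{'cel':.03,'cap':.17,'bor':.14}.get(n[:3],0.0)))
s=robot.get_image('side')
for n in ['cell_a_mid','cap_mid','bore_a']:
    for r in robot.cut_out(n,'side')[:3]: print('side',n,r['p'],r['location'],onz(s,r['location'],{'cel':.025,'cap':.165,'bor':.14}[n[:3]]))
for n,uv,z in [('bore1',(278,184),.14),('bore2',(274,199),.14),('cap',(310.5,199),.173),('c1',(186.5,194),.05),('c2',(202,251),.05)]: print(n,onz(t,uv,z))
for n,uv,z in [('bore1',(279,192),.14),('c1',(199,264),.05),('c2',(249,290),.05)]: print('s',n,onz(s,uv,z))
```

```text
top cell_a_mid 0.57 [202.0, 249.9] [0.4334 0.2553 0.03  ]
top cap_mid 0.76 [308.0, 201.0] [ 0.5505 -0.0441  0.17  ]
top bore_a 0.94 [287.6, 201.8] [0.5524 0.0089 0.14  ]
top cover_mid 0.87 [259.8, 261.1] [0.3982 0.0983 0.    ]
top lid_mid 0.59 [193.8, 141.0] [0.7498 0.2878 0.    ]
top dabba_mid 0.78 [260.1, 121.8] [0.8036 0.0942 0.    ]
top bottle_mid 0.92 [346.4, 125.2] [ 0.7889 -0.1589  0.    ]
top bottle_mid 0.6 [288.7, 200.9] [0.5688 0.0136 0.    ]
side cell_a_mid 0.55 [248.3, 295.5] [0.4356 0.2551 0.025 ]
side cap_mid 0.57 [312.1, 182.1] [ 0.5409 -0.0433  0.165 ]
side bore_a 0.86 [295.4, 208.7] [0.505 0.047 0.14 ]
bore1 [0.5992 0.0331 0.14  ]
bore2 [0.5604 0.0439 0.14  ]
cap [ 0.5551 -0.0505  0.173 ]
c1 [0.5886 0.294  0.05  ]
c2 [0.4304 0.2504 0.05  ]
s bore1 [0.593  0.0318 0.14  ]
s c1 [0.5831 0.2986 0.05  ]
s c2 [0.4287 0.2551 0.05  ]
```

```bash
cat >> h.py <<'E'
np.set_printoptions(precision=4,suppress=True)
def down(a):  # tool y at world azimuth a, z down
    y=np.array([np.cos(a),np.sin(a),0]); z=np.array([0,0,-1.]); return np.c_[np.cross(y,z),y,z]
def to(*targets):
    s=robot.observe(); R0=R.from_rotvec(s['tool_rot']).as_matrix(); p0=s['tcp_pos']
    print('t',s['time'],'tcp',p0,'yaz',np.arctan2(R0[1,1],R0[0,1]),'w',s['width'],'q7',s['qpos'][6])
    for x,y,z,a in targets:
        turn=R.from_matrix(R0.T@down(a)).as_rotvec()/np.pi; sh=R0.T@(np.array([x,y,z])-p0)/.5
        print((x,y,z,a),'->',','.join('%.4f'%v for v in [*turn,*sh]))
E
python3 - <<'E'
from h import *
to((0.40,-0.2,0.32,-0.6),(0.43,0.15,0.28,-0.27),(0.432,0.253,0.2,-0.27))
E
```

```text
t 1.2 tcp [ 0.143  -0.6084  0.2313] yaz -1.3400389374037105 w 1.0005812817714623 q7 -0.08220989502853217
(0.4, -0.2, 0.32, -0.6) -> 0.0000,-0.0000,-0.2356,0.6873,-0.6776,-0.1774
(0.43, 0.15, 0.28, -0.27) -> 0.0000,-0.0000,-0.3406,0.9058,-1.3453,-0.0973
(0.432, 0.253, 0.2, -0.27) -> 0.0000,-0.0000,-0.3406,0.9568,-1.5449,0.0627
```

```bash
python3 -m crank '[0,0,-0.2356,0.687,-0.678,-0.177,1, 0,0,-0.2356,0.687,-0.678,-0.177,1, 0,0,-0.2356,0.687,-0.678,-0.177,1, 0,0,-0.2356,0.687,-0.678,-0.177,1, 0,0,-0.2356,0.687,-0.678,-0.177,1, 0,0,-0.2356,0.687,-0.678,-0.177,1, 0,0,-0.2356,0.687,-0.678,-0.177,1, 0,0,-0.2356,0.687,-0.678,-0.177,1, 0,0,-0.2356,0.687,-0.678,-0.177,1, 0,0,-0.2356,0.687,-0.678,-0.177,1]' 30
python3 - <<'E'
from h import *
to((0.432,0.253,0.2,-0.27),(0.42,0.20,0.2,-0.27))
E
```

```text
time: 2.2
tcp_pos: [0.401, -0.1972, 0.3208]
tool_rot: [2.776, 1.468, 0.001]
wrist_force: [-0.1, -0.9, -0.9]
width: 0.997
grasp_force: 0.0
t 2.2 tcp [ 0.401  -0.1972  0.3208] yaz -0.5982737370246768 w 0.9973250708958676 q7 -0.2750662361060673
(0.432, 0.253, 0.2, -0.27) -> 0.0005,0.0000,-0.1045,0.7789,-0.4562,0.2410
(0.42, 0.2, 0.2, -0.27) -> 0.0005,0.0000,-0.1045,0.6778,-0.4163,0.2410
```

```bash
python3 -m crank '[0,0,-0.1045,0.779,-0.456,0.1,1, 0,0,-0.1045,0.779,-0.456,0.1,1, 0,0,-0.1045,0.779,-0.456,0.1,1, 0,0,-0.1045,0.779,-0.456,0.1,1, 0,0,-0.1045,0.779,-0.456,0.1,1, 0,0,-0.1045,0.779,-0.456,0.1,1, 0,0,-0.1045,0.779,-0.456,0.241,1, 0,0,-0.1045,0.779,-0.456,0.241,1, 0,0,-0.1045,0.779,-0.456,0.241,1, 0,0,-0.1045,0.779,-0.456,0.241,1]'
python3 - <<'E'
from h import *
im=robot.get_image('wrist'); save(im,'w1.png'); print(proj(im,[.432,.253,.05]))
for r in robot.cut_out('cell_a_mid','wrist')[:3]:
    m=r['region']; v,u=np.nonzero(m); print(r['p'],r['location'],m.sum(),u.min(),u.max(),v.min(),v.max(),onz(im,r['location'],.045))
to((0.432,0.253,0.025,-0.27))
E
```

```text
time: 3.2
tcp_pos: [0.4303, 0.2537, 0.1976]
tool_rot: [-2.497, -1.903, 0.001]
wrist_force: [-0.2, 0.1, -0.2]
width: 0.996
grasp_force: 0.0
[321.4734 185.2844]
0.62 [321.1, 182.1] 599 309 333 163 193 [0.4322 0.2553 0.045 ]
t 3.3 tcp [0.4298 0.2536 0.1976] yaz -0.2663401470648823 w 0.9991705324630751 q7 -1.185372503730437
(0.432, 0.253, 0.025, -0.27) -> -0.0012,-0.0001,0.0012,-0.0002,0.0058,0.3451
```

View pics/w1.png

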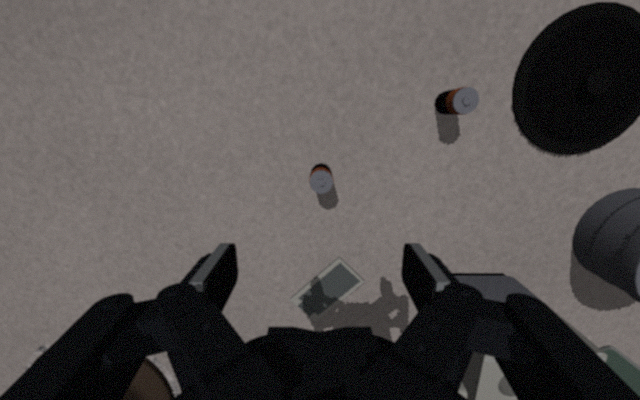

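The wrist view shows the near cell's button at (321,181), between the fingers, and the other cell's button at (465,97).

Run:
```python
from h import *
im=robot.get_image('wrist'); print(onz(im,(321.3,181.5),.05),onz(im,(465,98),.05))
p=onz(im,(321.3,181.5),.05)
to((p[0],p[1],0.08,-0.27),(p[0],p[1],0.025,-0.27))
```

```text
[0.4322 0.257  0.05  ] [0.5894 0.301  0.05  ]
t 3.35 tcp [0.4305 0.2518 0.1984] yaz -0.2679478089996445 w 0.9992754705895112 q7 -1.1830476679317365
(np.float64(0.43215262120337566), np.float64(0.25704960636909124), 0.08, -0.27) -> -0.0008,0.0001,0.0007,0.0111,0.0011,0.2368
(np.float64(0.43215262120337566), np.float64(0.25704960636909124), 0.025, -0.27) -> -0.0008,0.0001,0.0007,0.0112,0.0013,0.3468
```

```bash
python3 -m crank '[0,0,0,0.006,0.002,0.08,0.8, 0,0,0,0.006,0.002,0.17,0.7, 0,0,0,0.006,0.002,0.25,0.7, 0,0,0,0.006,0.002,0.3,0.7, 0,0,0,0.006,0.002,0.345,0.7, 0,0,0,0.006,0.002,0.345,0.7, 0,0,0,0.006,0.002,0.345,0, 0,0,0,0.006,0.002,0.345,0, 0,0,0,0.006,0.002,0.345,0, 0,0,0,0.006,0.002,0.345,0]' 40
python3 - <<'E'
from h import *
to((0.432,0.256,0.27,-0.27),(0.49,0.10,0.27,-0.27),(0.5604,0.0439,0.23,-0.27))
E
```

```text
time: 4.35
tcp_pos: [0.4343, 0.2533, 0.0283]
tool_rot: [2.501, 1.899, 0.004]
wrist_force: [-1.4, -1.1, 8.3]
width: 0.29
grasp_force: 38.9
t 4.35 tcp [0.4343 0.2533 0.0283] yaz -0.27195838503154013 w 0.2895313895875996 q7 -1.4170235837590963
(0.432, 0.256, 0.27, -0.27) -> 0.0007,-0.0005,-0.0006,0.0046,-0.0048,-0.4834
(0.49, 0.1, 0.27, -0.27) -> 0.0007,-0.0005,-0.0006,-0.2648,0.1908,-0.4833
(0.5604, 0.0439, 0.23, -0.27) -> 0.0007,-0.0005,-0.0006,-0.3352,0.3563,-0.4031
```

```bash
python3 -m crank '[0,0,0,0,0,-0.1,0, 0,0,0,0,0,-0.2,0, 0,0,0,0,0,-0.3,0, 0,0,0,0,0,-0.4,0, 0,0,0,0,0,-0.5,0, 0,0,0,-0.3352,0.3563,-0.5,0, 0,0,0,-0.3352,0.3563,-0.5,0, 0,0,0,-0.3352,0.3563,-0.5,0, 0,0,0,-0.3352,0.3563,-0.5,0, 0,0,0,-0.3352,0.3563,-0.5,0]'
python3 - <<'E'
from h import *
im=robot.get_image('wrist'); save(im,'w2.png')
for p in [(0.5604,0.0439,.14),(0.5992,0.0331,.14),(.5551,-.0505,.173)]: print(proj(im,p))
to((0.5604,0.0439,0.19,-0.27))
E
```

```text
time: 5.35
tcp_pos: [0.5607, 0.0409, 0.2775]
tool_rot: [2.502, 1.898, 0.001]
wrist_force: [0.1, 0.3, -0.7]
width: 0.287
grasp_force: 39.4
[318.2512 184.6192]
[357.4011 184.5825]
[338.3876 281.5002]
t 5.4 tcp [0.5642 0.0325 0.2765] yaz -0.2817108070743502 w 0.2856467912426927 q7 -0.6743212097523866
(0.5604, 0.0439, 0.19, -0.27) -> 0.0009,0.0012,-0.0037,0.0205,-0.0142,0.1729
```

View pics/w2.png

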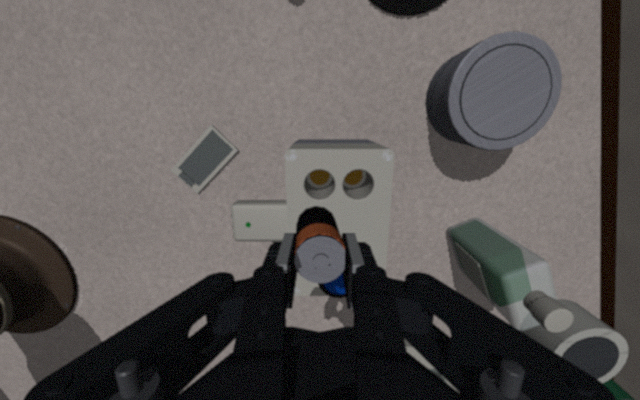

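The bores show at (319,184) and (357.5,184), matching the predictions to within 1 px. The held cell's button shows at (320,259).

```bash
python3 -m crank '[0,0,0,0,0,0.08,0, 0,0,0,0,0,0.13,0, 0,0,0,0,0,0.155,0, 0,0,0,0,0,0.155,0, 0,0,0,0,0,0.155,0, 0,0,0,0,0,0.155,0, 0,0,0,0,0,0.155,0, 0,0,0,0,0,0.155,0, 0,0,0,0,0,0.155,0, 0,0,0,0,0,0.155,0]'
python3 - <<'E'
from h import *
for i in range(4):
    s=robot.observe(); im=robot.get_image('wrist'); Rm=R.from_rotvec(s['tool_rot']).as_matrix()
    T=np.array(im['world_from_camera'])
    print(s['tcp_pos'],np.arctan2(Rm[1,1],Rm[0,1]),Rm.T@(T[:3,3]-s['tcp_pos']),proj(im,s['tcp_pos']-Rm[:,2]*.025))
save(im,'w3.png')
cv2.imwrite('pics/w3c.png',cv2.resize(im['image'][120:300,230:410,::-1],None,fx=3,fy=3,interpolation=2))
for p in [(0.5604,0.0439,.14),(0.5992,0.0331,.14),(.5551,-.0505,.173)]: print(proj(im,p))
to((0.5604,0.0439,0.19,-0.27))
E
```

```text
time: 6.4
tcp_pos: [0.56, 0.0437, 0.1995]
tool_rot: [2.502, 1.9, 0.0]
wrist_force: [-0.4, 1.0, -0.2]
width: 0.291
grasp_force: 39.4
[0.56   0.0437 0.1995] -0.27158527625978685 [ 0.0702 -0.0003 -0.1412] [319.7883 271.6534]
[0.56   0.0437 0.1994] -0.2715712626086621 [ 0.0702 -0.0003 -0.1412] [319.8171 271.6723]
[0.5599 0.0437 0.1993] -0.27159274065038375 [ 0.0702 -0.0003 -0.1412] [319.7946 271.6591]
[0.5599 0.0437 0.1993] -0.27162801820020344 [ 0.0702 -0.0003 -0.1412] [319.7884 271.7035]
[320.1642 212.0596]
[373.0604 212.0879]
[347.4214 344.7723]
t 6.6 tcp [0.5599 0.0437 0.1993] yaz -0.2716009483898817 w 0.28612701962313014 q7 -0.7368238182276515
(0.5604, 0.0439, 0.19, -0.27) -> -0.0000,0.0000,-0.0005,0.0006,0.0009,0.0185
```

View pics/w3c.png

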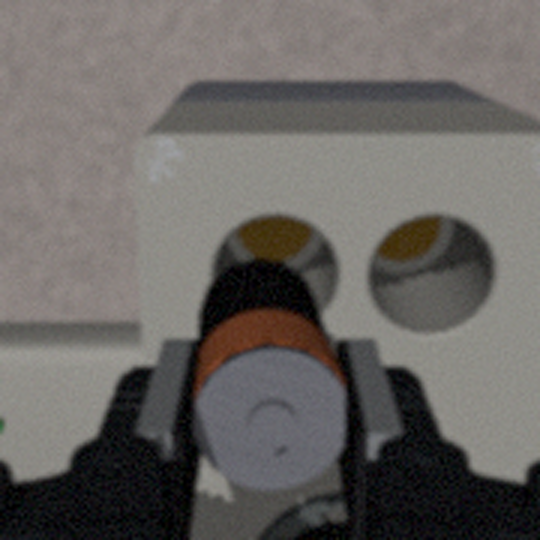

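Run:
```python
from h import *
s=robot.observe(); im=robot.get_image('wrist'); Rm=R.from_rotvec(s['tool_rot']).as_matrix()
for h in (.020,.022,.025):
    p=onz(im,(320.7,258.3),s['tcp_pos'][2]+h); q=Rm.T@(p-s['tcp_pos']); print(h,q, 'bottom proj',proj(im,p-[0,0,.05]))
for uv in [(322.3,211.7),(374,211)]: print(onz(im,uv,.14))
for r in robot.cut_out('cell_a_mid','wrist')[:2]: 
    v,u=np.nonzero(r['region']); print(r['p'],r['location'],u.min(),u.max(),v.min(),v.max())
```

```text
0.02 [ 0.0043  0.0004 -0.02  ] bottom proj [320.3372 221.0412]
0.022 [ 0.0054  0.0004 -0.022 ] bottom proj [320.3328 220.5823]
0.025 [ 0.007   0.0004 -0.025 ] bottom proj [320.3258 219.8724]
[0.562  0.0438 0.14  ]
[0.6001 0.0338 0.14  ]
0.95 [319.7, 245.4] 294 345 206 282
```

```bash
python3 -m crank '[0,0,0,-0.006,0.0015,0,0, 0,0,0,-0.006,0.0015,0.02,0, 0,0,0,-0.006,0.0015,0.04,0, 0,0,0,-0.006,0.0015,0.05,0, 0,0,0,-0.006,0.0015,0.058,0, 0,0,0,-0.006,0.0015,0.066,0, 0,0,0,-0.006,0.0015,0.074,0, 0,0,0,-0.006,0.0015,0.08,0, 0,0,0,-0.006,0.0015,0.08,0, 0,0,0,-0.006,0.0015,0.08,0]'
python3 - <<'E'
from h import *
s=robot.observe(); print(s['tcp_pos'],s['wrist_force'],s['wrist_torque'])
im=robot.get_image('side'); cv2.imwrite('pics/s4.png',cv2.resize(im['image'][130:260,220:380,::-1],None,fx=4,fy=4,interpolation=2))
E
```

```text
time: 7.7
tcp_pos: [0.5599, 0.0406, 0.1594]
tool_rot: [2.502, 1.9, 0.0]
wrist_force: [0.2, -0.5, -1.5]
width: 0.289
grasp_force: 39.5
[0.5599 0.0406 0.1594] [ 0.2176 -0.4898 -1.4647] [-0.0358 -0.0633 -0.0124]
```

View pics/s4.png

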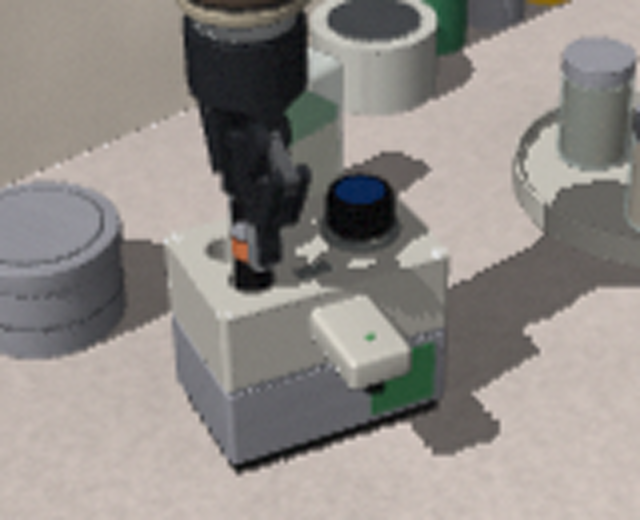

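The side view shows the cell's lower end entering the near bore at crop (252,285), with no contact force.

```bash
python3 -m crank '[0,0,0,0,0,0.008,0, 0,0,0,0,0,0.016,0, 0,0,0,0,0,0.024,0, 0,0,0,0,0,0.028,0, 0,0,0,0,0,0.028,0, 0,0,0,0,0,0.028,0, 0,0,0,0,0,0.028,0.5, 0,0,0,0,0,0.028,0.5, 0,0,0,0,0,0.028,0.5, 0,0,0,0,0,0.028,0.5]'
python3 - <<'E'
from h import *
s=robot.observe(); print(s['tcp_pos'],s['wrist_force'],s['wrist_torque'])
im=robot.get_image('wrist'); print(im['image'].shape); save(im,'w5.png'); print(proj(im,(.5611,.044,.14)),proj(im,(.5611,.044,.165)))
for r in robot.cut_out('cell_a_mid','wrist')[:3]: print(r['p'],r['location'],r['region'].sum(),[ (a.min(),a.max()) for a in np.nonzero(r['region'])])
to((.56,.04,.26,-.27),(.5894-.03,.15,.26,-.27),(.5894,.30,.15,-.27))
E
```

```text
time: 8.75
tcp_pos: [0.5598, 0.0407, 0.1454]
tool_rot: [2.502, 1.9, 0.0]
wrist_force: [0.1, 0.0, 0.5]
width: 0.5
grasp_force: 0.0
[0.5598 0.0407 0.1454] [0.1016 0.0243 0.532 ] [-0.003   0.0241  0.0116]
(400, 640, 3)
[320.3166 237.7821] [320.5005 259.3019]
0.83 [319.3, 237.2] 1604 [(np.int64(212), np.int64(256)), (np.int64(294), np.int64(338))]
t 8.85 tcp [0.5598 0.0407 0.1454] yaz -0.2714979953377113 w 0.5012255108331749 q7 -0.7773757973953751
(0.56, 0.04, 0.26, -0.27) -> 0.0000,-0.0000,-0.0005,-0.0013,0.0007,-0.2293
(0.5594, 0.15, 0.26, -0.27) -> 0.0000,-0.0000,-0.0005,0.2104,-0.0595,-0.2293
(0.5894, 0.3, 0.15, -0.27) -> 0.0000,-0.0000,-0.0005,0.5155,-0.0821,-0.0093
```

View pics/w5.png

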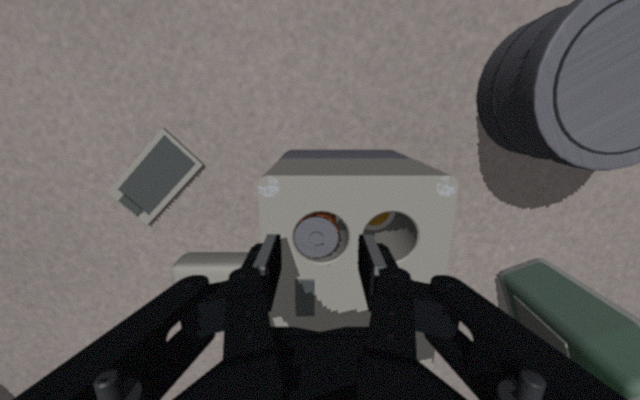

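The first cell sits flush in bore_a, its button at (317,238). Now the second cell.

```bash
python3 -m crank '[0,0,0,0,0,-0.06,0.5, 0,0,0,0,0,-0.13,0.7, 0,0,0,0.03,0,-0.2,0.7, 0,0,0,0.13,-0.02,-0.23,0.7, 0,0,0,0.23,-0.04,-0.2,0.7, 0,0,0,0.33,-0.06,-0.15,0.7, 0,0,0,0.43,-0.08,-0.1,0.7, 0,0,0,0.51,-0.08,-0.1,0.7, 0,0,0,0.51,-0.08,-0.1,0.7, 0,0,0,0.51,-0.08,-0.1,0.7]'
python3 - <<'E'
from h import *
im=robot.get_image('wrist'); im=robot.get_image('wrist'); save(im,'w6.png')
cv2.imwrite('pics/w6c.png',cv2.resize(im['image'][120:270,230:410,::-1],None,fx=3,fy=3,interpolation=2))
s=robot.observe();print(s['tcp_pos'], proj(im,(.5894,.301,.05)))
for r in robot.cut_out('cell_a_mid','wrist')[:3]: print(r['p'],r['location'],r['region'].sum(),[ (a.min(),a.max()) for a in np.nonzero(r['region'])])
E
```

```text
time: 9.85
tcp_pos: [0.5886, 0.2996, 0.1945]
tool_rot: [-2.497, -1.904, 0.001]
wrist_force: [-0.5, -0.8, -0.5]
width: 0.702
grasp_force: 0.0
[0.59   0.2959 0.1952] [318.6537 182.2237]
```

View pics/w6c.png

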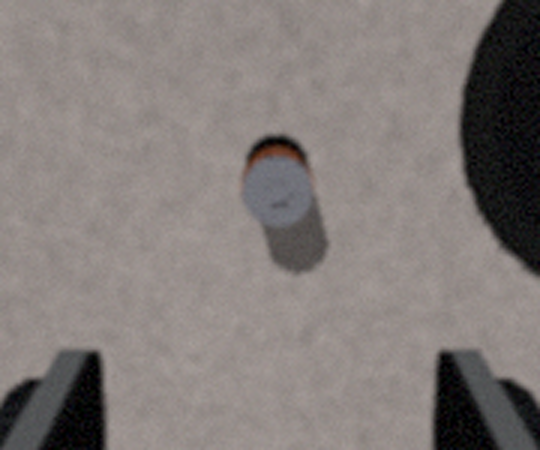

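Run:
```python
from h import *
im=robot.get_image('wrist'); p=onz(im,(322.7,183.3),.05); print(p)
im=robot.get_image('wrist'); g=cv2.cvtColor(im['image'],cv2.COLOR_RGB2GRAY)[150:230,280:370]
c=cv2.HoughCircles(cv2.medianBlur(g,3),cv2.HOUGH_GRADIENT,1,30,param1=80,param2=10,minRadius=8,maxRadius=15); print(c+[280,150,0] if c is not None else None, proj(im,p))
to((p[0],p[1],.025,-.27),(.5997,.0298,.20,-.27))
```

```text
[0.5943 0.2963 0.05  ]
[[[320.5 179.5  13.2]]] [322.4439 183.0805]
t 10.1 tcp [0.5905 0.2949 0.1958] yaz -0.27422674013183423 w 0.7006864490200823 q7 -1.1459908169351596
(np.float64(0.5942627364968937), np.float64(0.29631279115596376), 0.025, -0.27) -> 0.0004,0.0002,-0.0013,0.0050,0.0061,0.3416
(0.5997, 0.0298, 0.2, -0.27) -> 0.0004,0.0002,-0.0013,-0.5054,0.1614,-0.0079
```

The second cell's button shows at about (321,181), a few mm off the tool axis.

```bash
python3 -m crank '[0,0,0,0.006,0.006,0.08,0.7, 0,0,0,0.006,0.006,0.17,0.7, 0,0,0,0.006,0.006,0.25,0.7, 0,0,0,0.006,0.006,0.3,0.7, 0,0,0,0.006,0.006,0.339,0.7, 0,0,0,0.006,0.006,0.339,0.7, 0,0,0,0.006,0.006,0.339,0, 0,0,0,0.006,0.006,0.339,0, 0,0,0,0.006,0.006,0.339,0, 0,0,0,0.006,0.006,0.339,0]' 40
python3 - <<'E'
from h import *
to((.5997,.0303,.28,-.27),(.5997,.0303,.195,-.27))
E
```

```text
time: 11.1
tcp_pos: [0.5945, 0.2999, 0.0278]
tool_rot: [2.501, 1.9, 0.005]
wrist_force: [-0.1, -0.3, 7.0]
width: 0.291
grasp_force: 39.2
t 11.1 tcp [0.5945 0.2999 0.0278] yaz -0.27161455372917587 w 0.2906096876063102 q7 -1.2493785576151744
(0.5997, 0.0303, 0.28, -0.27) -> 0.0008,-0.0006,-0.0005,-0.5155,0.1559,-0.5051
(0.5997, 0.0303, 0.195, -0.27) -> 0.0008,-0.0006,-0.0005,-0.5159,0.1555,-0.3351
```

```bash
python3 -m crank '[0,0,0,0,0,-0.1,0, 0,0,0,0,0,-0.2,0, 0,0,0,-0.02,0,-0.3,0, 0,0,0,-0.07,0,-0.38,0, 0,0,0,-0.16,0.04,-0.4,0, 0,0,0,-0.25,0.08,-0.4,0, 0,0,0,-0.34,0.12,-0.4,0, 0,0,0,-0.43,0.155,-0.4,0, 0,0,0,-0.515,0.155,-0.38,0, 0,0,0,-0.515,0.155,-0.345,0]'; python3 -m crank '[0,0,0,0,0,0,0, 0,0,0,0,0,0,0, 0,0,0,0,0,0,0, 0,0,0,0,0,0,0, 0,0,0,0,0,0,0, 0,0,0,0,0,0,0, 0,0,0,0,0,0,0, 0,0,0,0,0,0,0, 0,0,0,0,0,0,0, 0,0,0,0,0,0,0]';  python3 - <<'E'
from h import *
s=robot.observe(); im=robot.get_image('wrist'); Rm=R.from_rotvec(s['tool_rot']).as_matrix()
cv2.imwrite('pics/w7c.png',cv2.resize(im['image'][120:300,230:410,::-1],None,fx=3,fy=3,interpolation=2))
print(proj(im,(.5997,.0333,.14)),proj(im,(.5611,.044,.14)),proj(im,s['tcp_pos']-Rm[:,2]*.022))
for r in robot.cut_out('cell_a_mid','wrist')[:2]: print(r['p'],r['location'],[ (a.min(),a.max()) for a in np.nonzero(r['region'])])
to((.5997,.0303,.155,-.27))
E
```

```text
time: 12.1
tcp_pos: [0.5993, 0.0217, 0.1989]
tool_rot: [2.507, 1.885, -0.003]
wrist_force: [-0.2, 0.0, -1.0]
width: 0.288
grasp_force: 39.6
time: 13.1
tcp_pos: [0.599, 0.0302, 0.1983]
tool_rot: [2.502, 1.9, -0.0]
wrist_force: [-0.5, -0.1, -0.2]
width: 0.289
grasp_force: 39.5
[319.4374 208.9235] [266.3848 208.9514] [319.7804 268.2892]
0.9 [268.3, 206.5] [(np.int64(188), np.int64(224)), (np.int64(248), np.int64(285))]
0.49 [317.1, 255.4] [(np.int64(213), np.int64(291)), (np.int64(294), np.int64(345))]
t 13.2 tcp [0.599  0.0302 0.1983] yaz -0.2716571850301542 w 0.2919485792909251 q7 -0.7229849721566122
(0.5997, 0.0303, 0.155, -0.27) -> -0.0000,0.0000,-0.0005,0.0005,0.0013,0.0865
```

View pics/w7c.png

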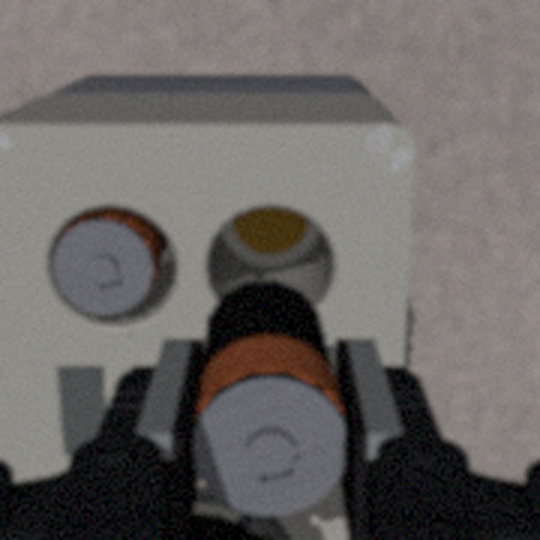

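The second cell hangs on the tool axis with its button at about (320,269). The bore shows at (320,208), so the tool needs to move 4 mm along its x.

```bash
python3 -m crank '[0,0,0,0.008,0.001,0,0, 0,0,0,0.008,0.001,0.02,0, 0,0,0,0.008,0.001,0.04,0, 0,0,0,0.008,0.001,0.05,0, 0,0,0,0.008,0.001,0.058,0, 0,0,0,0.008,0.001,0.066,0, 0,0,0,0.008,0.001,0.074,0, 0,0,0,0.008,0.001,0.08,0, 0,0,0,0.008,0.001,0.08,0, 0,0,0,0.008,0.001,0.08,0]'
```

```text
time: 14.2
tcp_pos: [0.6006, 0.034, 0.1584]
tool_rot: [2.502, 1.9, 0.0]
wrist_force: [0.6, -0.1, -1.2]
width: 0.289
grasp_force: 39.6
```

```bash
python3 -m crank '[0,0,0,0,0,0.008,0, 0,0,0,0,0,0.016,0, 0,0,0,0,0,0.022,0, 0,0,0,0,0,0.026,0, 0,0,0,0,0,0.026,0, 0,0,0,0,0,0.026,0, 0,0,0,0,0,0.026,0.5, 0,0,0,0,0,0.026,0.5, 0,0,0,0,0,0.026,0.5, 0,0,0,0,0,0.026,0.5]'
python3 - <<'E'
from h import *
s=robot.observe(); print(s['tcp_pos'],s['wrist_force'],s['wrist_torque'])
im=robot.get_image('wrist'); save(im,'w8.png'); print(proj(im,(.6003,.034,.14)),proj(im,(.5611,.044,.14)))
for r in robot.cut_out('cell_a_mid','wrist')[:3]: print(r['p'],r['location'],r['region'].sum(),[ (a.min(),a.max()) for a in np.nonzero(r['region'])])
to((.6,.034,.24,-.27),(.556,-.048,.24,-.27))
E
```

```text
time: 15.2
tcp_pos: [0.6006, 0.034, 0.1454]
tool_rot: [2.502, 1.9, 0.0]
wrist_force: [-0.4, -0.1, -0.5]
width: 0.5
grasp_force: 0.0
[0.6006 0.034  0.1454] [-0.4067 -0.0784 -0.5036] [-0.0239 -0.0031 -0.0398]
[319.1736 243.5143] [249.0543 244.8766]
0.78 [244.8, 238.7] 1248 [(np.int64(220), np.int64(262)), (np.int64(225), np.int64(273))]
0.72 [117.6, 184.2] 4639 [(np.int64(133), np.int64(227)), (np.int64(71), np.int64(163))]
0.41 [284.3, 230.8] 25892 [(np.int64(153), np.int64(368)), (np.int64(109), np.int64(383))]
t 15.3 tcp [0.6006 0.034  0.1453] yaz -0.27159275686596623 w 0.502193593937248 q7 -0.7677426310021842
(0.6, 0.034, 0.24, -0.27) -> 0.0000,0.0000,-0.0005,-0.0003,-0.0011,-0.1893
(0.556, -0.048, 0.24, -0.27) -> 0.0000,0.0000,-0.0005,-0.1819,-0.0419,-0.1893
```

```bash
python3 -m crank '[0,0,0,0,0,-0.06,0.5, 0,0,0,0,0,-0.14,0.7, 0,0,0,-0.04,0,-0.2,1, 0,0,0,-0.1,-0.02,-0.23,1, 0,0,0,-0.16,-0.042,-0.23,1, 0,0,0,-0.182,-0.042,-0.23,1, 0,0,0,-0.182,-0.042,-0.23,1, 0,0,0,-0.182,-0.042,-0.23,1, 0,0,0,-0.182,-0.042,-0.23,1, 0,0,0,-0.182,-0.042,-0.23,1]'
python3 - <<'E'
from h import *
im=robot.get_image('wrist'); im=robot.get_image('wrist'); im=robot.get_image('wrist'); save(im,'w9.png')
m=np.array([.5805,.0387,.14])
print('cap',proj(im,(.556,-.048,.173)),'bores',proj(im,(.5611,.044,.14)),proj(im,(.6,.0335,.14)))
for r in robot.cut_out('cap_mid','wrist')[:2]: print(r['p'],r['location'],[ (a.min(),a.max()) for a in np.nonzero(r['region'])])
for r in robot.cut_out('cell_a_mid','wrist')[:3]: print(r['p'],r['location'],[ (a.min(),a.max()) for a in np.nonzero(r['region'])])
to((.556,-.048,.148,-.27))
E
```

```text
time: 16.3
tcp_pos: [0.5562, -0.0466, 0.2601]
tool_rot: [-2.499, -1.902, -0.001]
wrist_force: [0.4, -0.1, 0.2]
width: 1.001
grasp_force: 0.0
cap [319.782  202.8273] bores [297.6037  94.2449] [343.2792  93.9636]
0.76 [297.6, 97.8] [(np.int64(81), np.int64(111)), (np.int64(281), np.int64(310))]
t 16.55 tcp [ 0.556  -0.0476  0.2602] yaz -0.2709219697959728 w 0.9982605594628197 q7 -0.527071935232446
(0.556, -0.048, 0.148, -0.27) -> -0.0001,-0.0001,-0.0003,-0.0008,0.0003,0.2243
```

View pics/w9.png

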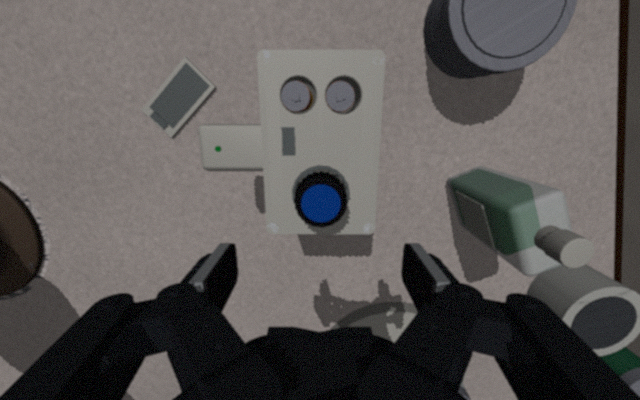

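Both cells are flush in their bores at (298,96) and (342,95), and the cap's blue disc is at (321.5,203). Next, grip the cap.

```bash
python3 -m crank '[0,0,0,-0.001,0.002,0.08,1, 0,0,0,-0.001,0.002,0.15,1, 0,0,0,-0.001,0.002,0.19,1, 0,0,0,-0.001,0.002,0.21,1, 0,0,0,-0.001,0.002,0.223,1, 0,0,0,-0.001,0.002,0.223,1, 0,0,0,-0.001,0.002,0.223,0.4, 0,0,0,-0.001,0.002,0.223,0.4, 0,0,0,-0.001,0.002,0.223,0.4, 0,0,0,-0.001,0.002,0.223,0.4]' 30
python3 - <<'E'
from h import *
s=robot.observe(); print(s['wrist_force'],s['wrist_torque'],s['qpos'][6])
E
```

```text
time: 17.55
tcp_pos: [0.5572, -0.0488, 0.1498]
tool_rot: [2.501, 1.899, 0.001]
wrist_force: [-1.5, -0.1, 6.1]
width: 0.525
grasp_force: 30.2
[-1.5272 -0.0585  6.1444] [-0.0167  0.2645 -0.0069] -0.6152804902738662
```

```bash
python3 -m crank '[0,0,0.008,0,0,0,0.4, 0,0,0.016,0,0,0,0.4, 0,0,0.024,0,0,0,0.4, 0,0,0.032,0,0,0,0.4, 0,0,0.04,0,0,0,0.4, 0,0,0.048,0,0,0,0.4, 0,0,0.056,0,0,0,0.4, 0,0,0.056,0,0,0,0.4, 0,0,0.056,0,0,0,0.4, 0,0,0.056,0,0,0,0.4]'
python3 - <<'E'
from h import *
s=robot.observe(); print(s['wrist_force'],s['wrist_torque'],s['qpos'][6])
to()
E
```

```text
time: 18.55
tcp_pos: [0.5576, -0.0487, 0.1498]
tool_rot: [2.658, 1.673, 0.003]
wrist_force: [-0.3, 0.7, 5.5]
width: 0.525
grasp_force: 30.3
[-0.2685  0.7168  5.4832] [ 0.0255  0.1269 -0.0718] -0.7696883540190862
t 18.55 tcp [ 0.5576 -0.0487  0.1498] yaz -0.44719760598220193 w 0.5249048320287016 q7 -0.7696883540190862
```

Torque is only 0.07 N m after 10°, so this direction gives. I'll keep turning to about 54°.

```bash
python3 -m crank '[0,0,0.03,0,0,0,0.4, 0,0,0.06,0,0,0,0.4, 0,0,0.09,0,0,0,0.4, 0,0,0.12,0,0,0,0.4, 0,0,0.15,0,0,0,0.4, 0,0,0.18,0,0,0,0.4, 0,0,0.21,0,0,0,0.4, 0,0,0.235,0,0,0,0.4, 0,0,0.245,0,0,0,0.4, 0,0,0.245,0,0,0,0.4]'
python3 - <<'E'
from h import *
s=robot.observe(); print(s['wrist_force'],s['wrist_torque'],s['qpos'][6])
to()
E
```

```text
time: 19.55
tcp_pos: [0.5576, -0.0486, 0.1498]
tool_rot: [3.092, 0.552, 0.003]
wrist_force: [0.3, -0.0, 5.1]
width: 0.524
grasp_force: 30.2
[ 0.3072 -0.0193  5.1403] [ 0.0068 -0.0233 -0.0256] -1.4531564027970312
t 19.55 tcp [ 0.5576 -0.0486  0.1498] yaz -1.2177147293346295 w 0.5241889388967829 q7 -1.4531564027970312
```

```bash
python3 -m crank '[0,0,0,0,0,-0.004,0.4, 0,0,0,0,0,-0.007,0.4, 0,0,0,0,0,-0.01,0.4, 0,0,0,0,0,-0.012,0.4, 0,0,0,0,0,-0.014,0.4, 0,0,0,0,0,-0.016,0.4, 0,0,0,0,0,-0.018,0.4, 0,0,0,0,0,-0.02,0.4, 0,0,0,0,0,-0.02,0.4, 0,0,0,0,0,-0.02,0.4]'
python3 - <<'E'
from h import *
s=robot.observe(); print(s['wrist_force'],s['wrist_torque'])
im=robot.get_image('side'); 
for r in robot.cut_out('cap_mid','side')[:1]: print(r['p'],r['location'],onz(im,r['location'],.165))
E
```

```text
time: 20.55
tcp_pos: [0.5567, -0.0488, 0.1588]
tool_rot: [3.093, 0.553, -0.0]
wrist_force: [-1.2, 1.0, -0.4]
width: 0.527
grasp_force: 30.7
[-1.218   0.9747 -0.4467] [0.0354 0.0025 0.0416]
0.6 [314.0, 178.7] [ 0.5501 -0.0585  0.165 ]
```

```bash
python3 -m crank '[0,0,0,0,0,-0.015,0.4, 0,0,0,0,0,-0.03,0.4, 0,0,0,0,0,-0.045,0.4, 0,0,0,0,0,-0.06,0.4, 0,0,0,0,0,-0.075,0.4, 0,0,0,0,0,-0.09,0.4, 0,0,0,0,0,-0.104,0.4, 0,0,0,0,0,-0.106,0.4, 0,0,0,0,0,-0.106,0.4, 0,0,0,0,0,-0.106,0.4]'
python3 - <<'E'
from h import *
im=robot.get_image('side'); print(robot.observe()['wrist_force'])
cv2.imwrite('pics/s10.png',cv2.resize(im['image'][110:260,220:380,::-1],None,fx=4,fy=4,interpolation=2))
E
```

```text
time: 21.65
tcp_pos: [0.5565, -0.0488, 0.2115]
tool_rot: [-3.092, -0.553, 0.001]
wrist_force: [0.3, 0.5, -0.5]
width: 0.525
grasp_force: 30.8
[-0.5446  0.0212 -0.7393]
```

View pics/s10.png

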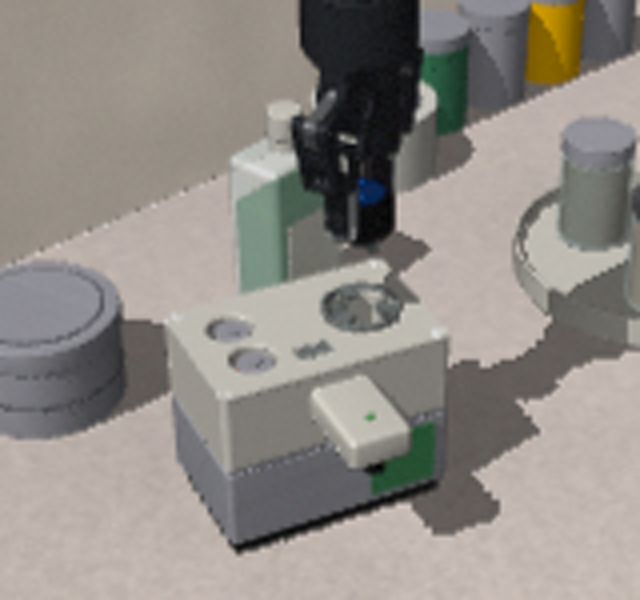

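The cap is held upright above the open filler, with the cap at crop (370,205) and the mouth at (360,305). Both cells are flush at (230,328) and (252,358).

```bash
python3 -c "
from workcell import robot
print(robot.sign_off())"
```

```text
the job is handed in; nothing more can be done
None
```

The job is handed in: both batteries are flush in their bores, and the unlocked cap is held upright about 6 cm above the open filler (the sign-off gave no verdict).

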